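Stack a lamp stem on its foot

ROBOT

A 6-joint arm with a two-finger parallel gripper is mounted at the origin on the work surface. World frame = base frame: x ahead of the robot, y to its left, z up, the work surface at z = 0. Lengths are in mm, angles in rad, forces in N, time in s.
With the tool pointing down it reaches from about 275 to 750 mm from the base axis. Payload 10.2 kg.
Tool frame: the origin (TCP) lies midway between the tips of the shut fingers; the grasp point (between the pads) lies 19 mm behind it; z points along the fingers, y is the direction in which the jaws open and shut (so a half turn about z gives the same grasp; the last joint's range is limited). The gripper opens to 85 mm and grips with 20 to 120 N. Pads are 22 mm wide; open, the fingers measure 114 mm over their backs; the gripper's body (76 mm by 85 mm) begins 54 mm behind the grasp point. The pads swing forward as they close: fully open they stand 13 mm farther back than shut.
Start: joints at [-1.537, 0.313, 1.498, -0, 1.331, -0.223], TCP at [133.33, -507.794, 231.294] pointing down, gripper open.
Joint ranges: [-2.94, 2.94], [-0.97, 2.17], [0.19, 2.56], [-1.23, 4.37], [0.02, 3.11], [-2.88, 2.88]. Speed limits (rad/s): [2.39, 2.39, 3.01, 3.14, 3.14, 3.14].

INTERFACE

Orientations are given as a unit quaternion [w, x, y, z].
In Python, from rig import sense, optics, ctrl gives the robot as it stands.
- The arm moves only by the tool play_rows, never from a script. Its argument "plan" is a list of rows, each a list of 7 numbers: the shift along the world's x, y, z in mm, then the turn, a rotation vector about the world's x, y, z in rad, then the opening, from -1 (shut) to 1 (fully open), so that 0 is half open. A call has 1 to 5 rows; each row shifts and turns the pose as measured when the row begins; what a row does not reach is not made up. A row lasts 1/12 s, in which the tool goes at most 41.7 mm and 7.16 degrees, less where a joint would pass 70% of its speed; a pose out of reach is approached as far as the arm can. A call is refused whole if a number of a shift passes 41.7 or a number of a turn 0.125, either way. A call with a gripper value outside its range is refused whole. The fingers move at their own pace and stop on an object; "grip_force" is the grip in N (left out, the last holds). Time passes only in rows, so rows that do not move let the fingers close. It gives the time, the measured TCP pose, the force and the opening at its end, in the units of the state.
- sense(): the state, without advancing time (a new reading comes with each control period).
- optics.capture(name): name is "scene" or "top" or "wrist"; returns a dict with "img" (400x640x3 uint8, blue, green, red), "fx", "fy", "cx", "cy" (pixels), "world_to_cam" (4x4, takes a point from world to camera coordinates). Camera axes: x right, y up, looking along -z (the intrinsics and any distortion apply to the point x, -y, -z); pixel columns grow to the right and rows downward; lengths in mm; the calibration is good to about 2 mm. A picture is of the moment at which its call begins. There is no depth.
- ctrl.finish_job(): hands the job in, once; it reports no verdict.
The state is a dict: "time_s": time; "joints": joint angles; "dq": joint speeds; "tau": joint torques, N m; "eef_pos": TCP position; "ee_rot": TCP orientation; "force": force on the tool from outside, world axes, zero at the start; "wrist_torque": the same for the moment, N m; "grip_width": opening from 0.0 (shut) to 1.0 (fully open).
Only numpy, scipy, OpenCV 4.12 (cv2) and the standard library are available. Lean on these libraries where they do the work, as an engineer would, in place of code of your own. Each camera call takes 0.05 s, during which the arm holds its last target. There are 200 camera calls.

TASK

Build up the lamp on the round lamp foot by threading the loose parts over its rod: first the wide steel ring, then the square wooden block, then the small brass collar, and the domed wooden cap last, each fully down on the one before and let go. The square foot belongs to another lamp and stays empty. Do not knock or shift the glass jar or the white lampshade.

Things in the scene. Friction and masses are not known exactly. Their poses are not given: they have to be found in the camera images.
- round_foot: Lamp foot to build on, fixed to the bench: dark steel disc, 110 mm diameter, 18 mm thick, with a bare vertical steel rod at its centre, 10 mm diameter with a rounded tip, whose top is 80 mm above the bench (62 mm above the disc). Origin: centre of the underside, on the bench; z up along the rod. It can stand at any of six places on the bench.
- square_foot: Lamp foot of another lamp, fixed to the bench, to be left empty: dark steel square, 90 x 90 mm, 18 mm thick, with the same rod (10 mm diameter, top 80 mm above the bench). Origin: centre of the underside; z up along the rod.
- weight: The wide steel ring (goes on first): flat dark steel ring, 60 mm outer diameter, 24 mm hole, 14 mm high, about 0.25 kg, lying flat on the bench. Origin: centre of the underside; z up through the hole.
- block: The square wooden block (second): 44 x 44 mm, 22 mm high, with a 24 mm round hole through it from top to bottom, lying flat on the bench, turned by up to 46 degrees. Origin: centre of the underside; x and y along its sides, z up through the hole.
- collar: The small brass collar (third): round brass ring, 38 mm outer diameter, 24 mm hole, 16 mm high, lying flat on the bench. Origin: centre of the underside; z up through the hole.
- cap: The domed cap (last): round dark wooden knob, 38 mm diameter, 35 mm high; its side is upright up to 24 mm and domed above; a blind hole of 24 mm diameter, 14 mm deep, in its underside takes the 10 mm of rod left showing above the collar. Stands on the bench dome upwards. Origin: centre of the underside; z up.
- jar: Bystander, not to be disturbed: glass jar with a metal lid and paper label, 56 mm diameter, 75 mm high, loose on the bench. Origin: centre of the underside; z up.
- shade: Bystander, not to be disturbed: small white bell-shaped lampshade, 72 mm diameter at the foot, narrowing to 28 mm at the top, 74 mm high, loose on the bench. Origin: centre of the underside; z up.
Mind the look-alikes: they are no part of the job. Leave any purple look-alike of the block alone. Of the things shaped like the cap, the wooden one is meant.

How it is judged (in metres and radians):
On the way, in this order (a step that is already met when the one before it is completed fails the run):
1. the wide steel ring is down on the round foot (horizontal distance between weight and round_foot below 0.01 m and z of weight in the frame of round_foot between 0.014 and 0.022 m and angle between weight's own z axis and vertical below 0.12 rad), for 0.2 s.
2. the square wooden block is down on the ring (horizontal distance between block and round_foot below 0.01 m and z of block in the frame of round_foot between 0.028 and 0.036 m and angle between block's own z axis and vertical below 0.12 rad), for 0.2 s.
3. the brass collar is down on the block (horizontal distance between collar and round_foot below 0.01 m and z of collar in the frame of round_foot between 0.05 and 0.058 m and angle between collar's own z axis and vertical below 0.12 rad), for 0.2 s.
4. the domed cap is down on the collar (horizontal distance between cap and round_foot below 0.01 m and z of cap in the frame of round_foot between 0.066 and 0.074 m and angle between cap's own z axis and vertical below 0.12 rad), for 0.2 s.
At the end, for the whole second after the job is handed in: On the round foot, from below: ring, block, collar, cap; each within 10 mm of the rod axis, upright within 7 degrees, underside within 4 mm of 18, 32, 54 and 70 mm above the bench, released and at rest; jar and lampshade within 30 mm of their starts (all of step 1 and all of step 2 and all of step 3 and all of step 4 and linear speed of each of weight, block, collar, cap below 0.02 m/s and angular speed of each of weight, block, collar, cap below 0.2 rad/s and distance of each of jar, shade from where it was at the start of the episode below 0.03 m); the robot touches nothing.
It fails at once if the jar or the lampshade is knocked over or shifted by more than 30 mm (distance of any of jar, shade from where it was at the start of the episode above 0.03 m or angle between any of jar, shade's own z axis and vertical above 0.4 rad).
It also fails if it takes over 112 s, if anything falls off the work surface, if the arm or the gripper's body presses on something with over 40 N, if the wrist force passes 120 N, or if a joint passes its speed limit or range.

## Working session

There is one attempt and no reset: what is moved stays moved. The work goes in short steps, Python scripts to look and compute and a tool call to move; the robot and the scene stay as the last step left them, time stands still between calls to the robot, and variables do not carry over. Pictures are saved under pics/ and viewed, about 12 in all and at most 16, crops included, and the job is handed in when it is done.

Besides the shell and the picture viewer there is one more tool, called after ">>>" as name(argument=value, ...) on one line, values as JSON. play_rows: Moves the arm, as the interface text tells. Its arguments: {"type":"object","properties":{"plan":{"type":"array"},"grip_force":{"type":"number"}},"required":["plan"]}

```bash
mkdir -p pics; ls; python3 - <<'E'
from rig import sense, optics, ctrl
import cv2,numpy as np
s=sense();print({k:np.round(v,3) for k,v in s.items()})
for n in ("scene","top","wrist"):
    c=optics.capture(n);cv2.imwrite(f"pics/{n}0.png",c["img"]);print(n,{k:np.round(v,2).tolist() for k,v in c.items() if k!="img"})
E
```

```text
pics
{'time_s': np.float64(0.0), 'joints': array([-1.537,  0.313,  1.498,  0.   ,  1.331, -0.223]), 'dq': array([-0.001, -0.001, -0.   , -0.001,  0.001,  0.   ]), 'tau': array([ 1.0000e-03, -4.1226e+01, -2.5975e+01, -0.0000e+00,  4.0000e-03,
       -0.0000e+00]), 'eef_pos': array([ 133.311, -507.526,  230.739]), 'ee_rot': array([-0.001,  0.992,  0.128,  0.   ]), 'force': array([-0.545, -0.075, -0.531]), 'wrist_torque': array([0.03 , 0.042, 0.024]), 'grip_width': np.float64(1.001)}
scene {'fx': 377.36, 'fy': 377.36, 'cx': 321.97, 'cy': 205.32, 'world_to_cam': [[0.8, 0.6, -0.0, -438.7], [-0.47, 0.64, 0.61, 215.2], [0.37, -0.49, 0.79, -1101.14], [0.0, 0.0, 0.0, 1.0]]}
top {'fx': 441.84, 'fy': 441.84, 'cx': 318.02, 'cy': 193.32, 'world_to_cam': [[0.01, -1.0, -0.01, 16.47], [1.0, 0.01, 0.09, -514.79], [-0.09, -0.01, 1.0, -1284.72], [0.0, 0.0, 0.0, 1.0]]}
wrist {'fx': 284.55, 'fy': 284.55, 'cx': 321.65, 'cy': 201.18, 'world_to_cam': [[0.25, -0.97, -0.0, -524.65], [0.92, 0.24, -0.3, 37.96], [0.29, 0.07, 0.95, -380.2], [0.0, 0.0, 0.0, 1.0]]}
```

View pics/top0.png

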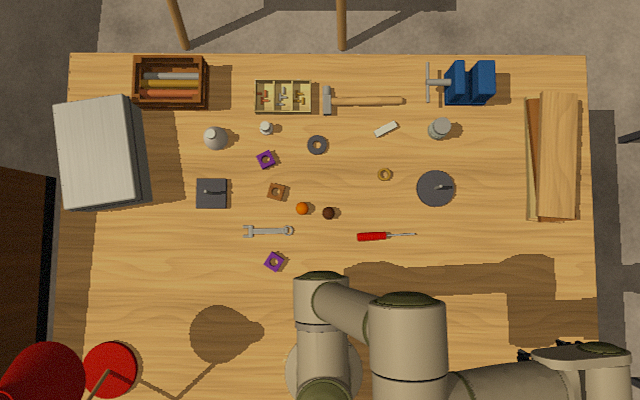

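View pics/scene0.png

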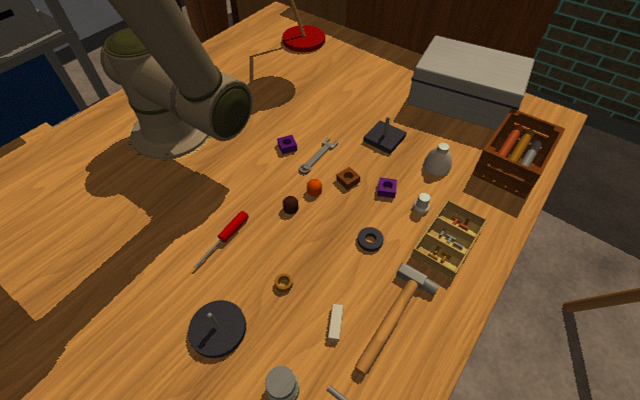

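Candidates, top-view pixels:
- **Cap:** dark brown knob (329,213), orange ball (303,209), white knob (265,128). I choose the dark wooden one.
- **Block:** brown (277,191), with purple at (266,159) and (274,262). I choose brown.
- **Ring:** grey (317,145).
- **Collar:** brass (385,174).
- **Foot:** round (435,188), square (212,193).
- **Bystanders:** jar (440,128), shade (216,138).

Next is a close crop and the measurements.

```bash
cat > h.py <<'E'
import cv2,numpy as np
from rig import sense, optics, ctrl
def ray(c,u,v,z):
    M=np.array(c["world_to_cam"]);R=M[:3,:3];o=-R.T@M[:3,3]
    d=R.T@np.array([(u-c["cx"])/c["fx"],-(v-c["cy"])/c["fy"],-1.])
    return o+d*(z-o[2])/d[2]
def pix(c,p):
    q=np.array(c["world_to_cam"])@np.append(p,1);return c["cx"]-c["fx"]*q[0]/q[2],c["cy"]+c["fy"]*q[1]/q[2]
E
python3 - <<'E'
from h import *
c=optics.capture("top");im=c["img"]
cv2.imwrite("pics/crop0.png",cv2.resize(im[115:275,190:470],None,fx=2.8,fy=2.8,interpolation=cv2.INTER_CUBIC))
for n,u,v,z in [("ring",317,145,14),("block",277,191,22),("collar",385,174,16),("cap",329,213,20),("orange",303,209,20),("foot",435,188,18),("sq",212,193,18),("jar",440,128,75),("shade",216,138,40),("whiteknob",265,128,30),("purp",266,159,22)]:
    print(n,ray(c,u,v,z).round(0))
hsv=cv2.cvtColor(im,cv2.COLOR_BGR2HSV)
for n,u,v in [("ring",308,145),("block",271,188),("collar",379,174),("cap",329,213),("foot",425,195),("table",350,190)]: print(n,hsv[v,u])
E
```

```text
ring [661.  26.  14.]
block [521. 143.  22.]
collar [ 575. -178.   16.]
cap [457. -12.  20.]
orange [468.  65.  20.]
foot [ 534. -325.   18.]
sq [513. 337.  18.]
jar [ 701. -328.   75.]
shade [675. 325.  40.]
whiteknob [708. 181.  30.]
purp [616. 178.  22.]
ring [135   7  70]
block [ 16 200 140]
collar [ 19 196 155]
cap [ 10 167  90]
foot [ 0 21 84]
table [ 17 144 191]
```

View pics/crop0.png

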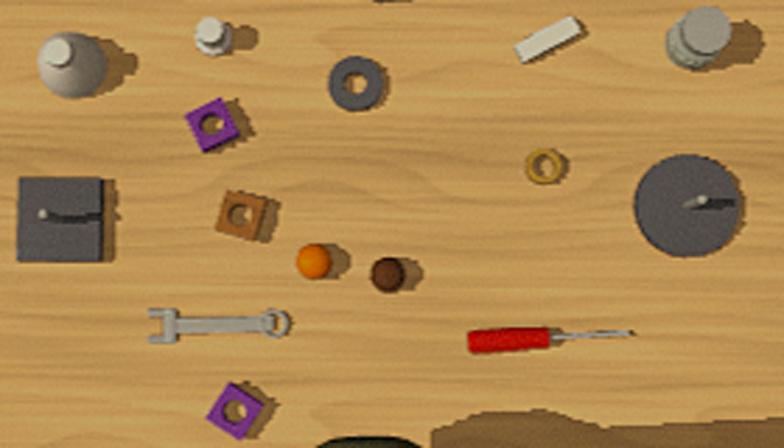

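View pics/wrist0.png

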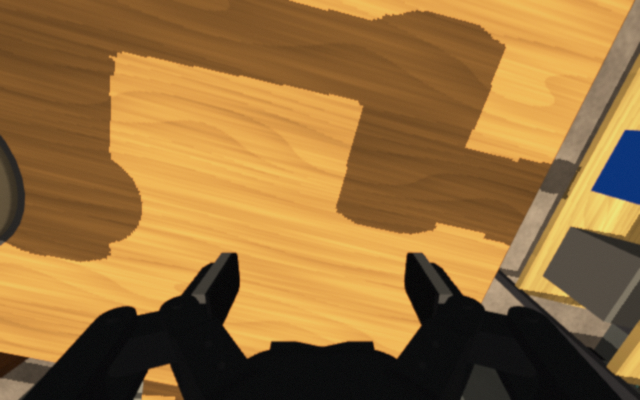

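The crop confirms my choices: dark wooden cap at (388,274) beside the orange ball, brown block at (242,215), and the ring, brass collar and round foot clearly visible. I'll head for the ring, keeping high.

>>> play_rows(plan=[[29, 29, 0, 0, 0, 0, 1], [29, 29, 0, 0, 0, 0, 1], [29, 29, 0, 0, 0, 0, 1], [29, 29, 0, 0, 0, 0, 1], [29, 29, 0, 0, 0, 0, 1]])

```text
time_s: 0.62
eef_pos: [276.7, -361.5, 229.0]
ee_rot: [-0.001, 0.992, 0.122, -0.001]
force: [0.6, -0.8, -0.1]
grip_width: 0.998
```

>>> play_rows(plan=[[29, 29, 0, 0, 0, 0, 1], [29, 29, 0, 0, 0, 0, 1], [29, 29, 0, 0, 0, 0, 1], [29, 29, 0, 0, 0, 0, 1], [29, 29, 0, 0, 0, 0, 1]])

```text
time_s: 1.03
eef_pos: [422.3, -212.1, 229.3]
ee_rot: [-0.001, 0.993, 0.122, -0.0]
force: [-0.2, -0.4, -0.1]
grip_width: 1.002
```

>>> play_rows(plan=[[29, 29, 0, 0, 0, 0, 1], [29, 29, 0, 0, 0, 0, 1], [29, 29, 0, 0, 0, 0, 1], [29, 29, 0, 0, 0, 0, 1], [0, 0, 0, 0, 0, 0, 1]])

```text
time_s: 1.45
eef_pos: [541.4, -87.8, 228.8]
ee_rot: [-0.001, 0.992, 0.124, 0.0]
force: [-0.3, -0.4, -0.3]
grip_width: 0.998
```

>>> play_rows(plan=[[20, 36, 0, 0, 0, 0, 1], [20, 36, 0, 0, 0, 0, 1], [0, 20, 0, 0, 0, 0, 1], [0, 0, 0, 0, 0, 0, 1]])

```text
time_s: 1.78
eef_pos: [580.7, 4.5, 227.2]
ee_rot: [-0.001, 0.992, 0.125, -0.001]
force: [-0.7, 0.1, 0.1]
grip_width: 0.998
```

```bash
python3 - <<'E'
from h import *
c=optics.capture("wrist");cv2.imwrite("pics/w1.png",c["img"])
M=np.array(c["world_to_cam"]);print("cam",-M[:3,:3].T@M[:3,3],sense()["eef_pos"],"centre",ray(c,320,200,0))
for n,p in dict(ring=(661,26,14),collar=(575,-178,16),block=(521,143,22),cap=(457,-12,24)).items(): print(n,pix(c,p))
E
```

```text
cam [656.54798164  22.8040248  369.03718876] [580.68620975   2.95666187 227.10635192] centre [544.08029752  -1.99048475   0.        ]
ring (np.float64(321.2963523436358), np.float64(106.61250841940442))
collar (np.float64(455.20124779096557), np.float64(213.73095242150453))
block (np.float64(204.94161889421412), np.float64(194.7902630888577))
cap (np.float64(311.2511876872339), np.float64(265.69949761917496))
```

View pics/w1.png

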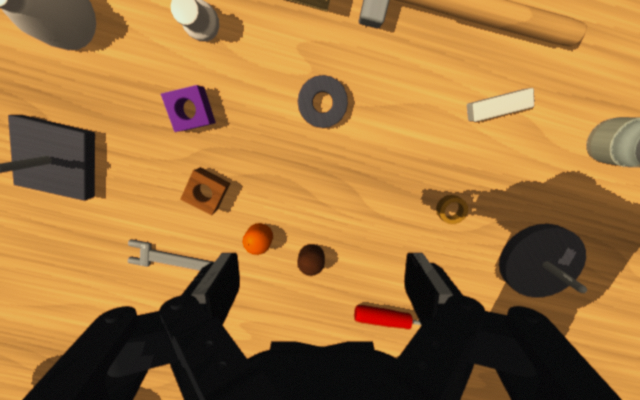

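The wrist view shows everything: ring (323,102), brown block (205,191), cap (311,260), collar (452,208), round foot (543,260). I'll measure all of it from the wrist and top views.

```bash
cat >> h.py <<'E'
def blob(im,u,v,lo,hi,r=40):
    hsv=cv2.cvtColor(im,cv2.COLOR_BGR2HSV);m=cv2.inRange(hsv,np.array(lo),np.array(hi))
    w=np.zeros_like(m);u,v=int(u),int(v);w[max(v-r,0):v+r,max(u-r,0):u+r]=255;m&=w
    cs,h=cv2.findContours(m,cv2.RETR_CCOMP,cv2.CHAIN_APPROX_NONE)
    i=max((i for i in range(len(cs)) if h[0][i][3]<0),key=lambda i:cv2.contourArea(cs[i]))
    holes=[cs[j] for j in range(len(cs)) if h[0][j][3]==i]
    return cs[i],max(holes,key=cv2.contourArea) if holes else None
def mid(ct): return cv2.minEnclosingCircle(ct)
E
python3 - <<'E'
from h import *
W=optics.capture("wrist");T=optics.capture("top")
dk=((0,0,30),(180,60,110)); br=((5,170,20),(17,255,190)); ba=((10,175,30),(30,255,200)); cp=((0,90,0),(15,255,100))
for nm,c,q in (("W",W,dict(ring=(323,102,dk,14,35),block=(205,191,br,22,30),collar=(452,208,ba,16,22),cap=(311,260,cp,20,20),foot=(543,260,dk,18,48))),("T",T,dict(ring=(317,145,dk,14,14),block=(277,191,br,22,13),collar=(385,174,ba,16,9),cap=(329,213,cp,20,9),foot=(435,188,dk,18,23)))):
  hsv=cv2.cvtColor(c["img"],cv2.COLOR_BGR2HSV)
  for n,(u,v,(lo,hi),z,r) in q.items():
    try:
      o,h=blob(c["img"],u,v,lo,hi,r)
      x,y,w,hh=cv2.boundingRect(o);b=(x+w/2-.5,y+hh/2-.5)
      print(nm,n,"bb",b,w,hh,ray(c,*b,z/2)[:2].round(1),"hole",None if h is None else ((lambda e:(e,ray(c,*np.array(e),z)[:2].round(1)))(np.round(h.reshape(-1,2).mean(0),1))))
      if n=="block":
        pts=np.array([ray(c,*p,z)[:2] for p in o.reshape(-1,2)],np.float32);print(cv2.minAreaRect(pts))
    except Exception as e: print(nm,n,"fail",e,hsv[v-5:v+6:5,u-5:u+6:5].tolist())
E
```

```text
W ring bb (321.0, 100.5) 49 50 [667.7  26.4] hole (array([321.2, 101.4]), array([666.6,  25.8]))
W block bb (207.0, 190.0) 55 49 [524.  143.4] hole (array([219., 208.]), array([507.9, 121.5]))
((527.1405639648438, 135.50094604492188), (63.02397155761719, 57.95991134643555), 74.97203826904297)
W collar bb (449.5, 207.0) 40 33 [ 580.  -173.2] hole (array([453.3, 205.6]), array([ 584.8, -172.9]))
W cap bb (310.5, 259.0) 28 31 [459.  -11.4] hole None
W foot bb (544.5, 260.5) 80 70 [ 538.8 -332.9] hole None
T ring bb (306.0, 157.5) 7 2 [624.2  58.8] hole None
T block bb (273.0, 191.0) 13 17 [521.4 156.1] hole None
((520.0514526367188, 151.20843505859375), (37.35029983520508, 44.88395309448242), 79.15186309814453)
T collar bb (383.5, 174.0) 14 13 [ 575.8 -174.4] hole (array([383.5, 174. ]), array([ 574.8, -173.3]))
T cap bb (336.0, 210.0) 1 1 [466.4 -32.6] hole None
T foot bb (435.0, 188.0) 37 37 [ 534.9 -327.6] hole (array([444., 196.]), array([ 510.4, -351.6]))
```

>>> play_rows(plan=[[21, 6, -30, 0, 0, 0, 1], [21, 6, -30, 0, 0, 0, 1], [21, 6, -30, 0, 0, 0, 1], [20, 5, -20, 0, 0, 0, 1], [0, 0, 0, 0, 0, 0, 1]])

```text
time_s: 2.35
eef_pos: [665.9, 14.8, 115.7]
ee_rot: [0.001, 0.993, 0.118, 0.002]
force: [-0.7, -0.4, 0.2]
grip_width: 1.002
```

```bash
python3 - <<'E'
from h import *
s=sense();print(s["eef_pos"])
c=optics.capture("wrist");cv2.imwrite("pics/w2.png",c["img"])
print(pix(c,(664,26,14)))
E
```

```text
[665.92001107  14.80690303 115.73605731]
(np.float64(308.41206140402835), np.float64(201.89533271197897))
```

View pics/w2.png

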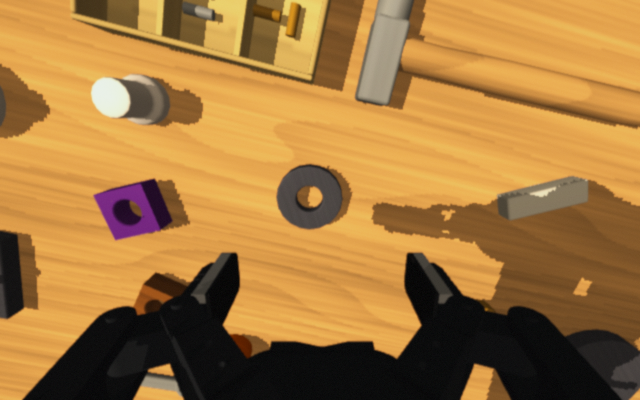

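Ring hole at (309,197), so the ring is near (667,26). Descending around it.

>>> play_rows(plan=[[1, 11, -20, 0, 0, 0, 1], [0, 0, -30, 0, 0, 0, 1], [0, 0, 0, 0, 0, 0, 1]])

```text
time_s: 2.65
eef_pos: [666.6, 20.4, 70.5]
ee_rot: [0.003, 0.993, 0.116, 0.005]
force: [-0.3, -0.3, -1.0]
grip_width: 0.998
```

>>> play_rows(plan=[[0, 0, -30, 0, 0, 0, 1], [0, 0, -15, 0, 0, 0, 1], [0, 0, 0, 0, 0, 0, 1]])

```text
time_s: 2.9
eef_pos: [667.9, 16.3, 32.0]
ee_rot: [0.004, 0.993, 0.114, 0.009]
force: [-0.7, 1.2, 0.8]
grip_width: 1.006
```

>>> play_rows(plan=[[-1, 10, -18, 0.006, 0.019, 0, 1], [0, 0, -8, 0, 0, 0, 1], [0, 0, 0, 0, 0, 0, 1], [0, 0, 0, 0, 0, 0, 1]])

```text
time_s: 3.23
eef_pos: [669.7, 22.5, 15.2]
ee_rot: [0.001, 0.994, 0.112, 0.005]
force: [-0.1, -0.7, -0.2]
grip_width: 0.997
```

>>> play_rows(plan=[[0, 4, -10, 0.003, 0.01, 0, 1], [0, 0, -4, 0, 0, 0, 1], [0, 0, 0, 0, 0, 0, 1], [0, 0, 0, 0, 0, 0, 1]])

```text
time_s: 3.57
eef_pos: [671.5, 25.4, 4.6]
ee_rot: [0.0, 0.994, 0.112, 0.003]
force: [0.2, 0.9, 0.4]
grip_width: 1.001
```

>>> play_rows(plan=[[-3, 1, -3, 0, 0.004, 0, 1], [0, 0, 0, 0, 0, 0, 0], [0, 0, 0, 0, 0, 0, 0], [0, 0, 0, 0, 0, 0, -0.3], [0, 0, 0, 0, 0, 0, -0.3]], grip_force=50)

```text
time_s: 3.98
eef_pos: [668.3, 26.7, 2.8]
ee_rot: [-0.0, 0.994, 0.112, 0.001]
force: [-0.5, 0.5, -2.7]
grip_width: 0.677
```

>>> play_rows(plan=[[0, 0, 0, 0, 0, 0, -0.3], [0, 0, 0, 0, 0, 0, -0.3], [0, 0, 0, 0, 0, 0, -0.3]])

```text
time_s: 4.23
eef_pos: [668.3, 26.7, 2.7]
ee_rot: [-0.0, 0.994, 0.112, 0.001]
force: [-0.8, -0.2, 0.5]
grip_width: 0.675
```

Gripped (0.675 ≈ 57–60 mm). Lifting and carrying it to the foot.

>>> play_rows(plan=[[0, 0, 30, 0, 0, 0, -0.3], [0, 0, 38, 0, 0, 0, -0.3], [0, 0, 38, 0, 0, 0, -0.3], [-6, -18, 25, 0, 0, 0, -0.3], [-12, -33, 0, 0, 0, 0, -0.3]])

```text
time_s: 4.65
eef_pos: [647.3, -20.0, 134.0]
ee_rot: [-0.002, 0.993, 0.115, -0.004]
force: [1.2, -0.6, -2.3]
grip_width: 0.667
```

>>> play_rows(plan=[[-12, -34, 0, 0, 0, 0, -0.3], [-12, -34, 0, 0, 0, 0, -0.3], [-12, -34, 0, 0, 0, 0, -0.3], [-12, -34, 0, 0, 0, 0, -0.3], [-12, -34, 0, 0, 0, 0, -0.3]])

```text
time_s: 5.07
eef_pos: [584.1, -194.8, 135.6]
ee_rot: [-0.001, 0.993, 0.118, -0.002]
force: [0.4, -1.0, -2.3]
grip_width: 0.672
```

>>> play_rows(plan=[[-12, -34, 0, 0, 0, 0, -0.3], [-12, -34, 0, 0, 0, 0, -0.3], [-12, -20, 0, 0, 0, 0, -0.3], [0, 0, 0, 0, 0, 0, -0.3], [0, 0, 0, 0, 0, 0, -0.3]])

```text
time_s: 5.48
eef_pos: [541.8, -293.7, 133.7]
ee_rot: [-0.001, 0.994, 0.114, -0.004]
force: [0.4, 1.0, -3.4]
grip_width: 0.67
```

```bash
python3 - <<'E'
from h import *
s=sense();print(s["eef_pos"],s["ee_rot"])
c=optics.capture("wrist");cv2.imwrite("pics/w3.png",c["img"])
for p in ((536,-329,80),(536,-329,18)):print(pix(c,p))
E
```

```text
[ 541.77534    -293.73631201  133.68073618] [-0.00135343  0.99351966  0.11358512 -0.00390912]
(np.float64(365.40130927582175), np.float64(238.50617582758798))
(np.float64(356.2571433326917), np.float64(210.57766117757473))
```

View pics/w3.png

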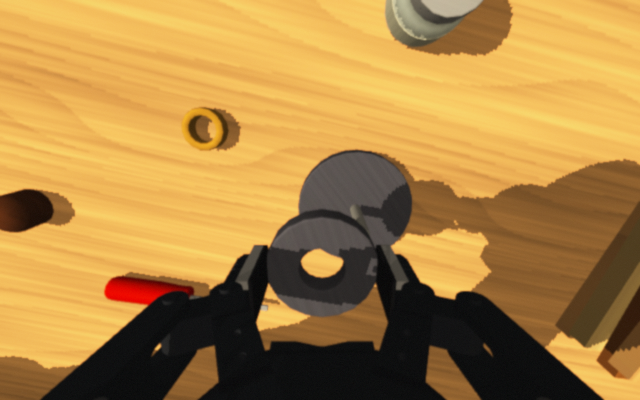

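Rod base shows at about (355,208), and prediction for (536,-329) is (356,211). That agrees. The ring is held level, with its hole at (322,263).

>>> play_rows(plan=[[-3, -18, 0, 0, 0.008, 0, -0.3], [-2, -18, 0, 0, 0, 0, -0.3], [0, 0, 0, 0, 0, 0, -0.3], [0, 0, 0, 0, 0, 0, -0.3]])

```text
time_s: 5.87
eef_pos: [538.7, -325.9, 132.9]
ee_rot: [-0.003, 0.993, 0.117, -0.009]
force: [-0.0, 1.1, -2.4]
grip_width: 0.675
```

```bash
python3 - <<'E'
from h import *
s=sense();print(s["eef_pos"],s["ee_rot"])
c=cv2.imread("pics/w3.png")
C=optics.capture("wrist");T=optics.capture("top");S=optics.capture("scene")
cv2.imwrite("pics/m4.png",np.vstack([cv2.resize(C["img"][120:320,220:420],(400,400)),cv2.resize(S["img"][260:360,160:260],(400,400),interpolation=2)]).reshape(2,400,400,3).transpose(1,0,2,3).reshape(400,800,3))
z=s["eef_pos"][2]
print("hole top px->",ray(C,322,263,z+11.3), "rodtip S,T px",pix(S,(537,-328,80)),pix(T,(537,-328,80)),"W",pix(C,(537,-328,80)))
E
```

```text
[ 538.70599229 -325.93318808  132.893218  ] [-0.00280539  0.99314931  0.11650639 -0.00853407]
hole top px-> [ 542.14672172 -325.84470806  144.193218  ] rodtip S,T px (np.float64(208.95037355735047), np.float64(315.64664158850314)) (np.float64(441.47327257050625), np.float64(184.73330987658818)) W (np.float64(323.89783380203795), np.float64(224.12625873853423))
```

View pics/m4.png

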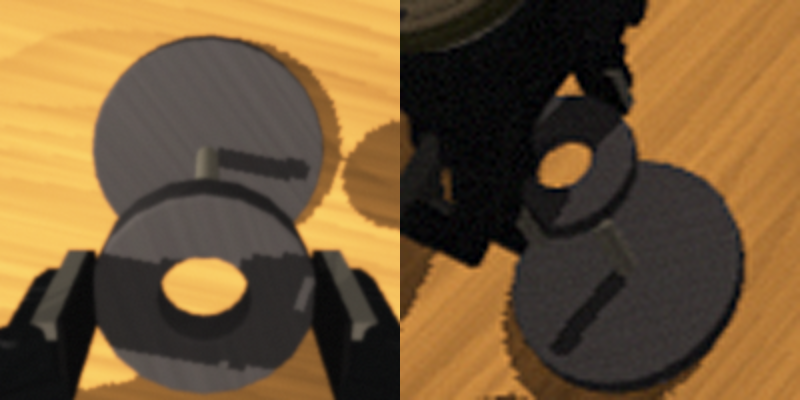

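>>> play_rows(plan=[[-3, -2, -15, -0.004, -0.017, 0, -0.3], [0, 0, -10, 0, 0, 0, -0.3], [0, 0, 0, 0, 0, 0, -0.3], [0, 0, 0, 0, 0, 0, -0.3]])

```text
time_s: 6.35
eef_pos: [536.9, -324.7, 107.9]
ee_rot: [0.0, 0.993, 0.119, -0.0]
force: [-0.0, 0.4, -2.5]
grip_width: 0.672
```

```bash
python3 - <<'E'
from h import *
s=sense();print(s["eef_pos"],s["ee_rot"])
C=optics.capture("wrist");S=optics.capture("scene")
print(ray(S,160+230/4,260+262/4,18),pix(S,(537,-328,18)),pix(C,(537,-328,18)))
cv2.imwrite("pics/m5.png",np.hstack([cv2.resize(C["img"][120:320,220:420],(400,400)),cv2.resize(S["img"][260:360,160:260],(400,400),interpolation=2)]))
hsv=cv2.cvtColor(C["img"],cv2.COLOR_BGR2HSV)
g=cv2.inRange(hsv,(10,100,130),(30,255,255))[235:300,290:350]
n,l,st,ce=cv2.connectedComponentsWithStats(g);i=1+st[1:,4].argmax();b=ce[i]+[290,235];print("hole px",b,st[i],ray(C,*b,s["eef_pos"][2]+11))
E
```

```text
[ 536.92285988 -324.71019974  107.89862738] [ 4.24899634e-04  9.92953018e-01  1.18507904e-01 -5.80143060e-06]
[ 535.21627361 -324.05112755   18.        ] (np.float64(216.6536187329683), np.float64(327.65704383210505)) (np.float64(324.92390876074813), np.float64(207.29184780844577))
hole px [321.23214286 267.42678571] [ 11  23  43  20 560] [ 537.36876177 -324.84163435  118.89862738]
```

View pics/m5.png

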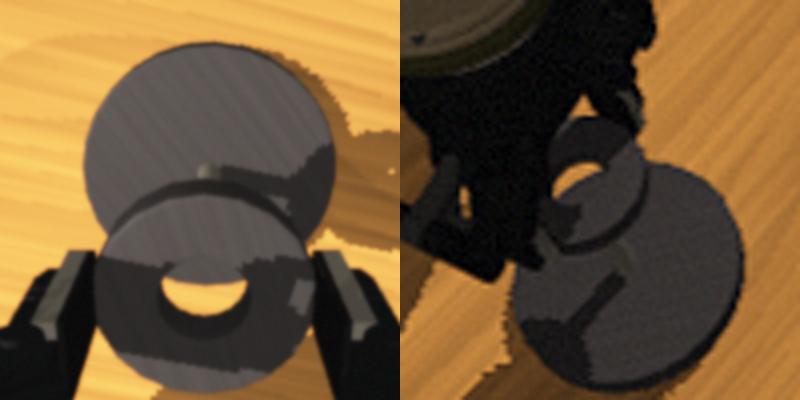

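Rod base at (323.5,205) gives about (537,-326), and the ring is at (537,-325). Aligned, so lowering.

>>> play_rows(plan=[[0, -1, -15, 0, 0, 0, -0.3], [0, 0, -15, 0, 0, 0, -0.3], [0, 0, 0, 0, 0, 0, -0.3], [0, 0, 0, 0, 0, 0, -0.3]])

```text
time_s: 6.78
eef_pos: [538.8, -326.6, 80.6]
ee_rot: [0.003, 0.993, 0.119, 0.002]
force: [-0.8, 0.0, -2.2]
grip_width: 0.675
```

>>> play_rows(plan=[[-1, 0, -15, 0, 0, 0, -0.3], [0, 0, -15, 0, 0, 0, -0.3], [0, 0, 0, 0, 0, 0, -0.3], [0, 0, 0, 0, 0, 0, -0.3]])

```text
time_s: 7.12
eef_pos: [539.7, -327.8, 54.9]
ee_rot: [0.005, 0.993, 0.119, 0.004]
force: [0.3, -0.8, -1.8]
grip_width: 0.672
```

>>> play_rows(plan=[[0, 0, -12, 0, 0, 0, -0.3], [0, 0, -8, 0, 0, 0, -0.3], [0, 0, 0, 0, 0, 0, -0.3], [0, 0, 0, 0, 0, 0, -0.3]])

```text
time_s: 7.45
eef_pos: [540.9, -328.7, 36.4]
ee_rot: [0.007, 0.993, 0.119, 0.005]
force: [0.3, -0.3, -1.9]
grip_width: 0.67
```

>>> play_rows(plan=[[-3, 1, -8, 0.013, 0.012, 0, -0.3], [0, 0, -4, 0, 0, 0, -0.3], [0, 0, 0, 0, 0, 0, -0.3], [0, 0, 0, 0, 0, 0, -0.3]])

```text
time_s: 7.78
eef_pos: [537.7, -327.8, 23.6]
ee_rot: [-0.001, 0.993, 0.119, -0.0]
force: [0.8, 0.2, -2.8]
grip_width: 0.67
```

>>> play_rows(plan=[[0, 0, -2, 0, 0, 0, -0.3], [0, 0, 0, 0, 0, 0, -0.3], [0, 0, 0, 0, 0, 0, 0.8], [0, 0, 0, 0, 0, 0, 0.8], [0, 0, 0, 0, 0, 0, 0.8]])

```text
time_s: 8.2
eef_pos: [538.4, -328.4, 22.6]
ee_rot: [-0.0, 0.993, 0.119, 0.001]
force: [-0.6, 0.4, 0.4]
grip_width: 0.9
```

>>> play_rows(plan=[[0, 0, 15, 0, 0, 0, 0.8], [0, 0, 30, 0, 0, 0, 0.8], [0, 0, 40, 0, 0, 0, 0.8], [0, 0, 40, 0, 0, 0, 0.8], [0, 0, 0, 0, 0, 0, 0.8]])

```text
time_s: 8.62
eef_pos: [537.2, -327.4, 152.3]
ee_rot: [-0.001, 0.993, 0.119, -0.0]
force: [1.3, -0.2, 0.5]
grip_width: 0.896
```

```bash
python3 - <<'E'
from h import *
s=sense();print(s["eef_pos"],s["ee_rot"])
C=optics.capture("wrist");S=optics.capture("scene")
cv2.imwrite("pics/m6.png",np.hstack([cv2.resize(C["img"][100:300,220:420],(400,400)),cv2.resize(S["img"][260:360,160:260],(400,400),interpolation=2)]))
E
```

```text
[ 537.1720119  -327.35458538  152.28356971] [-9.46801673e-04  9.92896271e-01  1.18979234e-01 -2.03200633e-04]
```

View pics/m6.png

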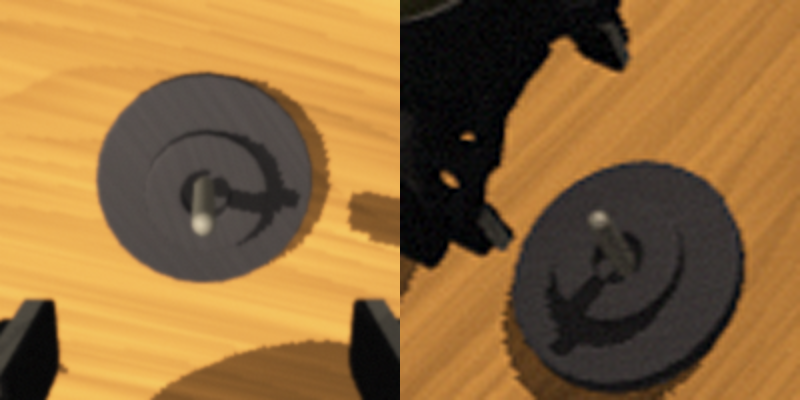

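The ring is flat on the foot around the rod; rod tip at (321,212) in the wrist image. Now the block.

>>> play_rows(plan=[[-1, 39, 0, 0, 0, 0, 0.8], [-1, 39, 0, 0, 0, 0, 0.8], [-1, 39, 0, 0, 0, 0, 0.8], [-1, 39, 0, 0, 0, 0, 0.8], [-1, 39, 0, 0, 0, 0, 0.8]])

```text
time_s: 9.13
eef_pos: [526.1, -129.9, 138.8]
ee_rot: [-0.006, 0.993, 0.113, -0.006]
force: [1.5, -0.5, -0.3]
grip_width: 0.901
```

>>> play_rows(plan=[[-1, 39, 0, 0, 0, 0, 0.8], [-1, 39, 0, 0, 0, 0, 0.8], [-1, 39, 0, 0, 0, 0, 0.8], [-1, 39, 0, 0, 0, 0, 0.8], [-1, 39, 0, 0, 0, 0, 0.8]])

```text
time_s: 9.55
eef_pos: [515.9, 74.9, 132.6]
ee_rot: [-0.008, 0.994, 0.113, -0.011]
force: [0.5, -0.9, -0.3]
grip_width: 0.897
```

>>> play_rows(plan=[[-1, 35, 0, 0, 0, 0, 0.8], [-1, 35, 0, 0, 0, 0, 0.8], [-1, 20, 0, 0, 0, 0, 0.8], [0, 0, 0, 0, 0, 0, 0.8], [0, 0, 0, 0, 0, 0, 0.8]])

```text
time_s: 9.97
eef_pos: [507.2, 176.3, 126.2]
ee_rot: [-0.009, 0.993, 0.117, -0.017]
force: [-1.0, -0.4, -0.8]
grip_width: 0.901
```

```bash
cat > v.py <<'E'
from h import *
def look(name,p,r=60):
    s=sense();C=optics.capture("wrist");u,v=map(int,pix(C,p));print(s["eef_pos"].round(1),s["ee_rot"].round(4),"pred",u,v)
    a,b=max(u-r,0),max(v-r,0);cv2.imwrite(f"pics/{name}.png",cv2.resize(C["img"][b:b+2*r,a:a+2*r],None,fx=3,fy=3,interpolation=2));print("crop origin",a,b);return s,C
E
python3 - <<'E'
from v import *
s,C=look("b1",(521,143,22))
u,v=map(int,pix(C,(521,143,22)))
hsv=cv2.cvtColor(C["img"],cv2.COLOR_BGR2HSV)
V=hsv[...,2];print(hsv[v-25:v+26:10,u-30:u+31:10].tolist())
E
```

```text
[507.2 176.3 126.2] [-0.0086  0.993   0.1168 -0.0165] pred 363 192
crop origin 303 132
[[[18, 163, 238], [13, 206, 109], [13, 210, 174], [13, 208, 172], [13, 200, 69], [15, 173, 121], [17, 168, 229]], [[18, 165, 233], [12, 206, 161], [13, 205, 144], [14, 187, 138], [13, 209, 173], [13, 209, 173], [15, 173, 125]], [[13, 208, 140], [13, 211, 174], [16, 175, 146], [17, 167, 229], [13, 209, 132], [13, 210, 163], [15, 172, 138]], [[14, 212, 176], [13, 211, 164], [12, 209, 61], [13, 210, 90], [13, 207, 166], [14, 195, 152], [16, 172, 145]], [[18, 166, 233], [15, 189, 204], [13, 209, 173], [13, 211, 161], [12, 209, 94], [15, 172, 141], [15, 170, 141]], [[18, 162, 238], [18, 162, 238], [18, 162, 237], [14, 200, 187], [18, 164, 235], [18, 164, 237], [16, 172, 151]]]
```

View pics/b1.png

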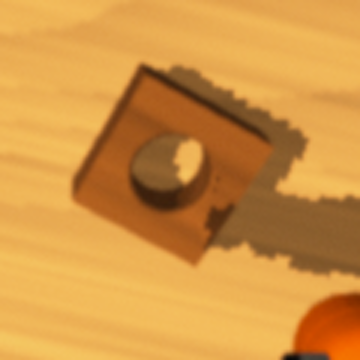

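```bash
python3 - <<'E'
from h import *
C=optics.capture("wrist");s=sense()
hsv=cv2.cvtColor(C["img"],cv2.COLOR_BGR2HSV)
m=cv2.inRange(hsv,(10,194,110),(15,230,200));w=np.zeros_like(m);w[140:230,318:403]=255
m=cv2.morphologyEx(m&w,cv2.MORPH_OPEN,np.ones((3,3)))
cs,_=cv2.findContours(m,0,1);o=max(cs,key=cv2.contourArea)
pts=np.array([ray(C,*p,22)[:2] for p in o.reshape(-1,2)],np.float32)
print(cv2.minAreaRect(pts));print(cv2.boxPoints(cv2.minAreaRect(pts)).round(0).tolist())
for p in [(272,142),(148,72),(78,188),(195,262),(170,171)]: print(ray(C,303+p[0]/3,132+p[1]/3,22)[:2].round(1))
q=s["ee_rot"];from scipy.spatial.transform import Rotation as R
r=R.from_quat(q[[1,2,3,0]]).as_matrix();print("jaw",np.degrees(np.arctan2(r[1,1],r[0,1])),"toolz",r[:,2].round(4),s["joints"].round(2))
E
```

```text
((523.3765258789062, 148.0716552734375), (46.167999267578125, 43.63447570800781), 74.38898468017578)
[[496.0, 132.0], [538.0, 120.0], [551.0, 164.0], [509.0, 176.0]]
[538.8 120.4]
[550.1 161.1]
[511.5 172.2]
[496.8 131.4]
[523.2 146.9]
jaw -76.71515124856927 toolz [-0.0346  0.0134 -0.9993] [0.11 0.46 1.58 0.02 1.14 1.44]
```

>>> play_rows(plan=[[5, -10, -10, -0.013, -0.035, -0.1, 0.8], [5, -10, -10, 0, 0, -0.1, 0.8], [5, -9, -10, 0, 0, -0.1, 0.8], [0, 0, -10, 0, 0, -0.1, 0.8], [0, 0, 0, 0, 0, -0.1, 0.8]])

```text
time_s: 10.48
eef_pos: [524.0, 138.3, 84.2]
ee_rot: [0.001, 0.989, -0.147, 0.002]
force: [0.3, -0.6, 0.2]
grip_width: 0.902
```

>>> play_rows(plan=[[0, 0, 0, 0, 0, 0, 0.8], [0, 0, 0, 0, 0, 0, 0.8]])

```text
time_s: 10.65
eef_pos: [524.1, 135.4, 83.3]
ee_rot: [0.001, 0.989, -0.149, 0.001]
force: [1.2, -0.2, -0.1]
grip_width: 0.899
```

```bash
cat > st.py <<'E'
from h import *
from scipy.spatial.transform import Rotation as R
def st(tx=None,ty=None):
    s=sense();r=R.from_quat(s["ee_rot"][[1,2,3,0]]).as_matrix();a=r[:,2]
    print("pos",s["eef_pos"].round(1),"jaw",np.degrees(np.arctan2(r[1,1],r[0,1])).round(1),"tiltfix",(-a[1]).round(4),a[0].round(4),"F",s["force"].round(1),"w",round(float(s["grip_width"]),3))
    if tx is not None: print("to go",(np.array([tx,ty])-s["eef_pos"][:2]).round(1))
E
python3 -c "
from st import *
st(523,147.5)"
```

```text
pos [524.1 135.4  83.3] jaw -107.2 tiltfix 0.0021 0.0016 F [ 1.2 -0.2 -0.1] w 0.899
to go [-1.1 12.1]
```

>>> play_rows(plan=[[-1, 8, -15, 0, 0, 0.027, 0.8], [0, 6, -20, 0, 0, 0, 0.8], [0, 0, -20, 0, 0, 0, 0.8], [0, 0, 0, 0, 0, 0, 0.8], [0, 0, 0, 0, 0, 0, 0.8]])

```text
time_s: 11.07
eef_pos: [525.0, 146.8, 28.8]
ee_rot: [0.001, 0.991, -0.13, 0.003]
force: [0.4, -0.1, 0.8]
grip_width: 0.897
```

```bash
python3 -c "
from st import *
st(523,147.5)"
```

```text
pos [525.  146.8  28.8] jaw -105.0 tiltfix 0.0021 0.0065 F [ 0.4 -0.1  0.8] w 0.897
to go [-2.   0.7]
```

>>> play_rows(plan=[[-2, 0, -14, 0.002, 0.006, 0, 0.8], [-1, 1, -9, 0, 0, 0, 0.8], [0, 0, 0, 0, 0, 0, 0.8], [0, 0, 0, 0, 0, 0, -0.6], [0, 0, 0, 0, 0, 0, -0.6]], grip_force=40)

```text
time_s: 11.48
eef_pos: [523.2, 147.0, 6.5]
ee_rot: [-0.0, 0.992, -0.129, 0.002]
force: [-0.0, -0.5, 0.5]
grip_width: 0.636
```

>>> play_rows(plan=[[0, 0, 0, 0, 0, 0, -0.6], [0, 0, 0, 0, 0, 0, -0.6], [0, 0, 0, 0, 0, 0, -0.6], [0, 0, 0, 0, 0, 0, -0.6]])

```text
time_s: 11.82
eef_pos: [524.2, 147.1, 8.2]
ee_rot: [-0.001, 0.992, -0.129, 0.003]
force: [-0.7, -0.4, -0.1]
grip_width: 0.503
```

```bash
python3 -c "
from st import *
st(523,147.5)"
```

```text
pos [524.2 147.1   8.2] jaw -104.8 tiltfix -0.0004 0.0068 F [-0.7 -0.4 -0.1] w 0.503
to go [-1.2  0.4]
```

>>> play_rows(plan=[[0, 0, 30, 0, 0, 0, -0.6], [0, 0, 38, 0, 0, 0, -0.6], [0, 0, 38, 0, 0, 0, -0.6], [1, -20, 25, 0, 0, 0, -0.6], [1, -38, 0, 0, 0, 0, -0.6]])

```text
time_s: 12.23
eef_pos: [523.2, 92.0, 143.4]
ee_rot: [-0.0, 0.992, -0.126, 0.001]
force: [0.6, 0.6, 0.1]
grip_width: 0.505
```

>>> play_rows(plan=[[1, -39, 0, 0, 0, 0, -0.6], [1, -39, 0, 0, 0, 0, -0.6], [1, -39, 0, 0, 0, 0, -0.6], [1, -39, 0, 0, 0, 0, -0.6], [1, -39, 0, 0, 0, 0, -0.6]])

```text
time_s: 12.65
eef_pos: [527.9, -109.6, 147.4]
ee_rot: [-0.0, 0.992, -0.123, 0.005]
force: [0.2, 0.8, -0.4]
grip_width: 0.508
```

>>> play_rows(plan=[[1, -39, 0, 0, 0, 0, -0.6], [1, -39, 0, 0, 0, 0, -0.6], [1, -39, 0, 0, 0, 0, -0.6], [1, -39, 0, 0, 0, 0, -0.6], [1, -39, 0, 0, 0, 0, -0.6]])

```text
time_s: 13.07
eef_pos: [530.8, -314.7, 148.2]
ee_rot: [-0.0, 0.992, -0.123, 0.005]
force: [1.3, -0.4, 0.1]
grip_width: 0.502
```

```bash
python3 -c "
from st import *
st(537,-326.5)"
```

```text
pos [ 530.8 -314.7  148.2] jaw -104.1 tiltfix 0.0012 0.0103 F [ 1.3 -0.4  0.1] w 0.502
to go [  6.2 -11.8]
```

>>> play_rows(plan=[[0, 0, 0, 0, 0, 0, -0.6], [0, 0, 0, 0, 0, 0, -0.6]])

```text
time_s: 13.23
eef_pos: [529.2, -322.5, 147.3]
ee_rot: [0.001, 0.992, -0.127, 0.005]
force: [0.7, 0.4, -0.6]
grip_width: 0.499
```

```bash
python3 -c "
from st import *
st(537,-326.5)
C=optics.capture('wrist');S=optics.capture('scene')
cv2.imwrite('pics/m7.png',np.hstack([cv2.resize(C['img'][120:320,220:420],(400,400)),cv2.resize(S['img'][250:350,150:250],(400,400),interpolation=2)]))
print([np.round(pix(C,(537,-326.5,z)),0) for z in (18,80)])
"
```

```text
pos [ 529.2 -322.5  147.3] jaw -104.6 tiltfix 0.0029 0.0103 F [ 0.7  0.4 -0.6] w 0.499
to go [ 7.8 -4. ]
[array([324., 187.]), array([324., 206.])]
```

View pics/m7.png

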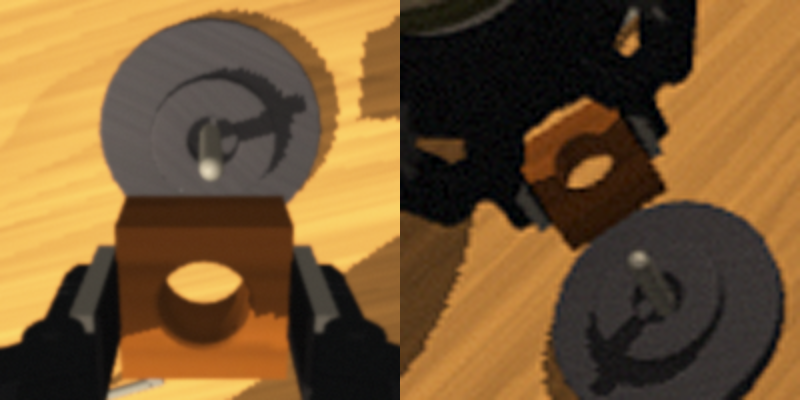

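The block is held square and rod tip is at (324.5,204) against a predicted (324,206). Computing the hole position at the block top.

```bash
python3 -c "
from st import *
st(537,-326.5)
C=optics.capture('wrist');print(ray(C,322,271.5,161),ray(C,324.5,204,80))
"
```

```text
pos [ 529.4 -321.2  147.5] jaw -104.5 tiltfix 0.0031 0.0102 F [0.4 0.7 0.1] w 0.504
to go [ 7.6 -5.3]
[ 528.89450475 -321.07772094  161.        ] [ 538.91174354 -325.73182032   80.        ]
```

>>> play_rows(plan=[[4, -2, -15, 0.003, 0.01, 0, -0.6], [4, -2, -15, 0, 0, 0, -0.6], [0, 0, -12, 0, 0, 0, -0.6], [0, 0, 0, 0, 0, 0, -0.6], [0, 0, 0, 0, 0, 0, -0.6]])

```text
time_s: 13.8
eef_pos: [539.9, -319.0, 104.5]
ee_rot: [-0.0, 0.993, -0.122, 0.001]
force: [-0.8, -0.2, 0.1]
grip_width: 0.503
```

```bash
python3 -c "
from st import *
st(538,-326)"
```

```text
pos [ 539.9 -319.   104.5] jaw -104.0 tiltfix 0.0001 0.0014 F [-0.8 -0.2  0.1] w 0.503
to go [-1.9 -7. ]
```

>>> play_rows(plan=[[-2, -5, 0, 0, 0, 0, -0.6], [0, -2, -10, 0, 0, 0, -0.6], [0, 0, 0, 0, 0, 0, -0.6], [0, 0, 0, 0, 0, 0, -0.6]])

```text
time_s: 14.13
eef_pos: [538.5, -326.0, 95.3]
ee_rot: [0.001, 0.993, -0.121, 0.002]
force: [-0.8, -0.6, -0.6]
grip_width: 0.508
```

```bash
python3 -c "
from st import *
st(538,-326)"
```

```text
pos [ 538.5 -326.    95.3] jaw -103.9 tiltfix 0.0016 0.0033 F [-0.8 -0.6 -0.6] w 0.508
to go [-0.5 -0. ]
```

>>> play_rows(plan=[[0, 0, -12, 0.001, 0.003, 0, -0.6], [0, 0, -12, 0, 0, 0, -0.6], [0, 0, 0, 0, 0, 0, -0.6], [0, 0, 0, 0, 0, 0, -0.6]])

```text
time_s: 14.47
eef_pos: [538.3, -326.1, 68.8]
ee_rot: [0.0, 0.993, -0.121, 0.0]
force: [-0.1, -0.2, 0.5]
grip_width: 0.501
```

>>> play_rows(plan=[[-1, 1, -12, 0, 0, 0, -0.6], [0, 0, -8, 0, 0, 0, -0.6], [0, 0, 0, 0, 0, 0, -0.6], [0, 0, 0, 0, 0, 0, -0.6]])

```text
time_s: 14.8
eef_pos: [537.4, -325.1, 47.9]
ee_rot: [0.0, 0.993, -0.121, 0.0]
force: [-0.4, 0.2, 0.0]
grip_width: 0.504
```

```bash
python3 -c "
from st import *
st(538,-326)"
```

```text
pos [ 537.4 -325.1   47.9] jaw -103.9 tiltfix 0.0005 0.0001 F [-0.4  0.2  0. ] w 0.504
to go [ 0.6 -0.9]
```

>>> play_rows(plan=[[0, 0, -6, 0, 0, 0, -0.6], [0, 0, 0, 0, 0, 0, -0.6], [0, 0, 0, 0, 0, 0, -0.6]])

```text
time_s: 15.05
eef_pos: [537.9, -325.5, 42.4]
ee_rot: [0.001, 0.993, -0.121, 0.001]
force: [-0.3, 0.7, -0.6]
grip_width: 0.501
```

>>> play_rows(plan=[[0, 0, -1, 0, 0, 0, -0.6], [0, 0, 0, 0, 0, 0, -0.6], [0, 0, 0, 0, 0, 0, 0.6], [0, 0, 0, 0, 0, 0, 0.6], [0, 0, 0, 0, 0, 0, 0.6]])

```text
time_s: 15.47
eef_pos: [538.4, -325.9, 42.4]
ee_rot: [0.001, 0.993, -0.121, 0.002]
force: [1.0, -0.1, 0.3]
grip_width: 0.802
```

>>> play_rows(plan=[[0, 0, 15, 0, 0, 0, 0.6], [0, 0, 30, 0, 0, 0, 0.6], [0, 0, 40, 0, 0, 0, 0.6], [0, 0, 30, 0, 0, 0, 0.6], [0, 0, 0, 0, 0, 0, 0.6]])

```text
time_s: 15.88
eef_pos: [536.7, -324.5, 160.5]
ee_rot: [-0.0, 0.993, -0.121, -0.0]
force: [1.0, -0.2, 0.7]
grip_width: 0.794
```

```bash
python3 - <<'E'
from st import *
st(538,-326)
C=optics.capture("wrist");S=optics.capture("scene")
cv2.imwrite("pics/m8.png",np.hstack([cv2.resize(C["img"][100:300,220:420],(400,400)),cv2.resize(S["img"][260:360,160:260],(400,400),interpolation=2)]))
print([np.round(pix(C,p),0) for p in((538,-326,54),(538,-326,80),(580,-174,16))],[np.round(pix(S,p),0) for p in((538,-326,54),(538,-326,80))])
E
```

```text
pos [ 536.7 -324.5  160.5] jaw -103.9 tiltfix -0.0004 -0.0009 F [ 1.  -0.2  0.7] w 0.794
to go [ 1.3 -1.5]
[array([323., 199.]), array([323., 208.]), array([171., 184.])] [array([213., 320.]), array([210., 315.])]
```

View pics/m8.png

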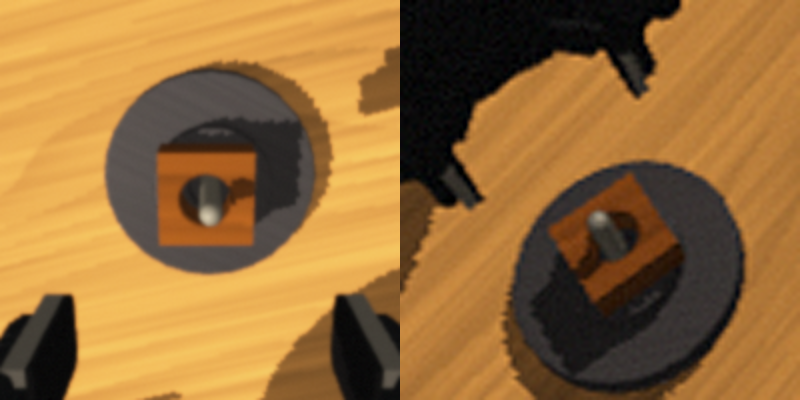

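The block sits flat on the ring around the rod. Next the collar, measured numerically on the way.

>>> play_rows(plan=[[8, 37, 0, 0, 0, 0, 0.6], [8, 37, 0, 0, 0, 0, 0.6], [8, 37, -10, 0, 0, 0, 0.6], [8, 30, -10, 0, 0, 0, 0.6], [0, 0, 0, 0, 0, 0, 0.6]])

```text
time_s: 16.4
eef_pos: [564.3, -177.6, 127.0]
ee_rot: [-0.004, 0.992, -0.124, -0.008]
force: [-0.2, 0.9, 0.5]
grip_width: 0.799
```

>>> play_rows(plan=[[0, 0, -10, 0, 0, 0, 0.6], [0, 0, 0, 0, 0, 0, 0.6], [0, 0, 0, 0, 0, 0, 0.6]])

```text
time_s: 16.65
eef_pos: [563.0, -176.6, 112.5]
ee_rot: [-0.005, 0.992, -0.123, -0.011]
force: [-0.2, -0.1, -0.2]
grip_width: 0.8
```

```bash
python3 - <<'E'
from st import *
st(578,-174)
C=optics.capture("wrist");u,v=map(int,pix(C,(578,-174,8)));print(u,v)
hsv=cv2.cvtColor(C["img"],cv2.COLOR_BGR2HSV)
m=cv2.inRange(hsv,(15,188,40),(30,255,255));w=np.zeros_like(m);w[v-45:v+45,u-45:u+45]=255;m&=w
m=cv2.morphologyEx(m,cv2.MORPH_OPEN,np.ones((2,2)))
ys,xs=np.nonzero(m);print(len(xs),xs.min(),xs.max(),ys.min(),ys.max())
cs,h=cv2.findContours(m,cv2.RETR_EXTERNAL,1);o=max(cs,key=cv2.contourArea);(e,r)=cv2.minEnclosingCircle(o);print(e,r,"->",ray(C,*e,8))
cv2.imwrite("pics/col.png",np.hstack([cv2.resize(C["img"][v-50:v+50,u-50:u+50],(400,400)),cv2.cvtColor(cv2.resize(m[v-50:v+50,u-50:u+50],(400,400)),8)]))
E
```

```text
pos [ 563.  -176.6  112.5] jaw -104.2 tiltfix -0.0129 -0.0205 F [-0.2 -0.1 -0.2] w 0.8
to go [15.   2.6]
315 184
1049 297 340 163 206
(318.6078796386719, 184.42945861816406) 22.086078643798828 -> [ 577.08774151 -176.33997088    8.        ]
```

>>> play_rows(plan=[[7, 0, -15, -0.013, -0.02, 0, 0.6], [7, 0, -20, 0, 0, 0, 0.6], [0, 0, -25, 0, 0, 0, 0.6], [0, 0, -15, 0, 0, 0, 0.6], [0, 0, 0, 0, 0, 0, 0.6]])

```text
time_s: 17.12
eef_pos: [577.1, -183.3, 35.7]
ee_rot: [0.001, 0.992, -0.127, 0.002]
force: [-0.4, -0.5, -0.1]
grip_width: 0.797
```

```bash
python3 -c "
from st import *
st(577,-176.3)"
```

```text
pos [ 577.1 -183.3   35.7] jaw -104.6 tiltfix 0.0033 0.004 F [-0.4 -0.5 -0.1] w 0.797
to go [-0.1  7. ]
```

>>> play_rows(plan=[[0, 7, -12, 0.003, 0.004, 0, 0.6], [0, 0, -15, 0, 0, 0, 0.6], [0, 0, 0, 0, 0, 0, 0.6], [0, 0, 0, 0, 0, 0, 0.6]])

```text
time_s: 17.45
eef_pos: [577.6, -178.1, 9.1]
ee_rot: [0.0, 0.992, -0.129, 0.001]
force: [0.3, -1.1, 0.7]
grip_width: 0.8
```

```bash
python3 -c "
from st import *
st(577,-176.3)"
```

```text
pos [ 577.6 -178.1    9.1] jaw -104.8 tiltfix 0.0011 0.0017 F [ 0.3 -1.1  0.7] w 0.8
to go [-0.6  1.8]
```

>>> play_rows(plan=[[-1, 2, -4, 0, 0, 0, 0.6], [0, 0, 0, 0, 0, 0, 0.6], [0, 0, 0, 0, 0, 0, -0.7], [0, 0, 0, 0, 0, 0, -0.7], [0, 0, 0, 0, 0, 0, -0.7]], grip_force=40)

```text
time_s: 17.87
eef_pos: [577.9, -176.7, 8.4]
ee_rot: [0.001, 0.992, -0.129, 0.003]
force: [0.5, 1.0, 0.2]
grip_width: 0.408
```

>>> play_rows(plan=[[0, 0, 0, 0, 0, 0, -0.7], [0, 0, 0, 0, 0, 0, -0.7], [0, 0, 0, 0, 0, 0, -0.7]])

```text
time_s: 18.12
eef_pos: [578.2, -176.8, 9.0]
ee_rot: [0.002, 0.992, -0.129, 0.004]
force: [-0.5, -1.2, -1.9]
grip_width: 0.408
```

```bash
python3 -c "
from st import *
st(577,-176.3)"
```

```text
pos [ 578.2 -176.8    9. ] jaw -104.8 tiltfix 0.004 0.0071 F [-0.5 -1.2 -1.9] w 0.408
to go [-1.2  0.5]
```

The grip is a bit high, so I'll regrip lower.

>>> play_rows(plan=[[0, 0, 0, 0, 0, 0, 0.3], [0, 0, 0, 0.004, 0.007, 0, 0.3], [-1, 0, -6, 0, 0, 0, 0.3], [0, 0, 0, 0, 0, 0, 0.3]])

```text
time_s: 18.45
eef_pos: [577.1, -176.8, 2.5]
ee_rot: [-0.0, 0.992, -0.129, -0.0]
force: [-0.2, 0.1, -0.2]
grip_width: 0.649
```

```bash
python3 -c "
from st import *
st(577,-176.3)"
```

```text
pos [ 577.1 -176.8    2.5] jaw -104.8 tiltfix -0.0004 -0.0005 F [-0.2  0.1 -0.2] w 0.649
to go [-0.1  0.5]
```

>>> play_rows(plan=[[0, 0, 0, 0, 0, 0, -0.7], [0, 0, 0, 0, 0, 0, -0.7], [0, 0, 0, 0, 0, 0, -0.7], [0, 0, 0, 0, 0, 0, -0.7], [0, 0, 0, 0, 0, 0, -0.7]])

```text
time_s: 18.87
eef_pos: [577.1, -176.8, 2.3]
ee_rot: [-0.0, 0.992, -0.129, -0.0]
force: [0.5, -0.3, -0.5]
grip_width: 0.415
```

```bash
python3 -c "
from st import *
st(577,-176.3)"
```

```text
pos [ 577.1 -176.8    2.3] jaw -104.8 tiltfix -0.0006 -0.0009 F [ 0.5 -0.3 -0.5] w 0.415
to go [-0.1  0.5]
```

>>> play_rows(plan=[[0, 0, 30, 0, 0, 0, -0.7], [0, 0, 38, 0, 0, 0, -0.7], [0, 0, 38, 0, 0, 0, -0.7], [-6, -24, 25, 0, 0, 0, -0.7], [-9, -36, 0, 0, 0, 0, -0.7]])

```text
time_s: 19.28
eef_pos: [560.3, -231.4, 136.4]
ee_rot: [-0.002, 0.992, -0.126, -0.004]
force: [1.4, -0.9, -0.5]
grip_width: 0.417
```

>>> play_rows(plan=[[-9, -36, 0, 0, 0, 0, -0.7], [-9, -36, 0, 0, 0, 0, -0.7], [-4, -12, 0, 0, 0, 0, -0.7], [0, 0, 0, 0, 0, 0, -0.7], [0, 0, 0, 0, 0, 0, -0.7]])

```text
time_s: 19.7
eef_pos: [535.7, -323.9, 138.9]
ee_rot: [-0.0, 0.992, -0.128, -0.002]
force: [0.7, 0.1, -1.9]
grip_width: 0.416
```

```bash
python3 - <<'E'
from st import *
st(538,-326)
C=optics.capture("wrist");S=optics.capture("scene")
z=sense()["eef_pos"][2];hsv=cv2.cvtColor(C["img"],cv2.COLOR_BGR2HSV)
m=cv2.inRange(hsv,(15,188,40),(30,255,255));w=np.zeros_like(m);w[230:340,270:375]=255;m&=w
cs,h=cv2.findContours(m,cv2.RETR_EXTERNAL,1);o=max(cs,key=cv2.contourArea);x,y,ww,hh=cv2.boundingRect(o);print((x,y,ww,hh),ray(C,x+ww/2,y+hh/2,z+6))
print("tip pred",pix(C,(538,-326,80)))
E
```

```text
pos [ 535.7 -323.9  138.9] jaw -104.7 tiltfix -0.0007 -0.0039 F [ 0.7  0.1 -1.9] w 0.416
to go [ 2.3 -2.1]
(287, 230, 70, 68) [ 535.28250392 -323.84972507  144.91859841]
tip pred (np.float64(323.7919541737606), np.float64(215.85726288937792))
```

>>> play_rows(plan=[[2, -2, -12, -0.001, -0.004, 0, -0.7], [0, 0, -15, 0, 0, 0, -0.7], [0, 0, -10, 0, 0, 0, -0.7], [0, 0, 0, 0, 0, 0, -0.7], [0, 0, 0, 0, 0, 0, -0.7]])

```text
time_s: 20.22
eef_pos: [540.9, -317.9, 100.9]
ee_rot: [-0.001, 0.992, -0.123, 0.0]
force: [-0.3, -0.2, -0.2]
grip_width: 0.412
```

```bash
python3 -c "
from st import *
st(538,-326)"
```

```text
pos [ 540.9 -317.9  100.9] jaw -104.1 tiltfix -0.001 0.0003 F [-0.3 -0.2 -0.2] w 0.412
to go [-2.9 -8.1]
```

>>> play_rows(plan=[[-3, -8, 0, 0, 0, 0, -0.7], [0, 0, -8, 0, 0, 0, -0.7], [0, 0, 0, 0, 0, 0, -0.7], [0, 0, 0, 0, 0, 0, -0.7]])

```text
time_s: 20.55
eef_pos: [538.7, -326.1, 94.0]
ee_rot: [0.0, 0.993, -0.122, 0.001]
force: [0.4, -0.2, -0.4]
grip_width: 0.416
```

```bash
python3 -c "
from st import *
st(538,-326)"
```

```text
pos [ 538.7 -326.1   94. ] jaw -104.0 tiltfix 0.0006 0.0021 F [ 0.4 -0.2 -0.4] w 0.416
to go [-0.7  0.1]
```

>>> play_rows(plan=[[-1, 0, -12, 0, 0.002, 0, -0.7], [0, 0, -10, 0, 0, 0, -0.7], [0, 0, 0, 0, 0, 0, -0.7], [0, 0, 0, 0, 0, 0, -0.7]])

```text
time_s: 20.88
eef_pos: [537.4, -326.2, 69.7]
ee_rot: [0.0, 0.992, -0.122, -0.0]
force: [0.6, -1.2, 0.9]
grip_width: 0.413
```

```bash
python3 -c "
from st import *
st(538,-326)"
```

```text
pos [ 537.4 -326.2   69.7] jaw -104.0 tiltfix 0.0006 -0.0001 F [ 0.6 -1.2  0.9] w 0.413
to go [0.6 0.2]
```

>>> play_rows(plan=[[0, 0, -7, 0, 0, 0, -0.7], [0, 0, -3, 0, 0, 0, -0.7], [0, 0, 0, 0, 0, 0, -0.7], [0, 0, 0, 0, 0, 0, -0.7]])

```text
time_s: 21.22
eef_pos: [537.3, -326.0, 58.3]
ee_rot: [0.0, 0.993, -0.122, -0.0]
force: [0.4, -0.4, -0.7]
grip_width: 0.412
```

>>> play_rows(plan=[[0, 0, -1, 0, 0, 0, -0.7], [0, 0, 0, 0, 0, 0, -0.7], [0, 0, 0, 0, 0, 0, 0.3], [0, 0, 0, 0, 0, 0, 0.3], [0, 0, 0, 0, 0, 0, 0.3]])

```text
time_s: 21.63
eef_pos: [537.8, -326.4, 58.2]
ee_rot: [0.001, 0.993, -0.122, 0.001]
force: [0.6, -0.4, -1.0]
grip_width: 0.645
```

>>> play_rows(plan=[[0, 0, 15, 0, 0, 0, 0.5], [0, 0, 30, 0, 0, 0, 0.5], [0, 0, 40, 0, 0, 0, 0.5], [0, 0, 30, 0, 0, 0, 0.5], [0, 0, 0, 0, 0, 0, 0.5]])

```text
time_s: 22.05
eef_pos: [536.3, -325.3, 176.8]
ee_rot: [-0.0, 0.992, -0.122, -0.001]
force: [-1.0, 1.2, 0.5]
grip_width: 0.745
```

```bash
python3 - <<'E'
from st import *
st(538,-326)
C=optics.capture("wrist");S=optics.capture("scene")
cv2.imwrite("pics/m9.png",np.hstack([cv2.resize(C["img"][100:300,220:420],(400,400)),cv2.resize(S["img"][260:360,160:260],(400,400),interpolation=2)]))
hsv=cv2.cvtColor(C["img"],cv2.COLOR_BGR2HSV);print(pix(C,(538,-326,80)),pix(C,(538,-326,70)))
E
```

```text
pos [ 536.3 -325.3  176.8] jaw -104.0 tiltfix -0.0011 -0.0019 F [-1.   1.2  0.5] w 0.745
to go [ 1.7 -0.7]
(np.float64(322.3818969397202), np.float64(201.91207152586557)) (np.float64(322.37058194656834), np.float64(198.5734842768399))
```

View pics/m9.png

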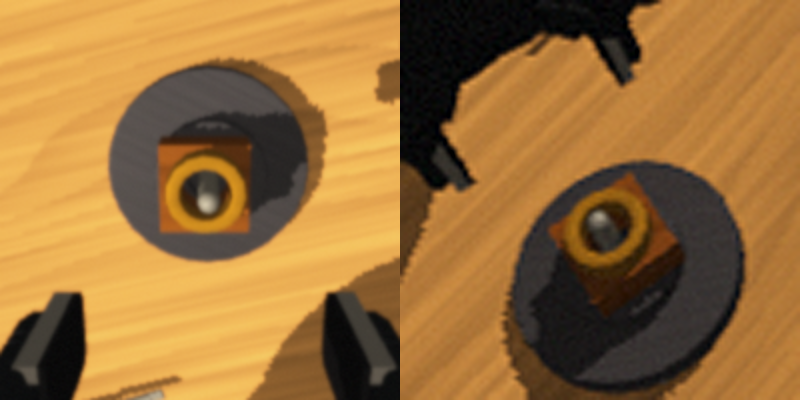

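The collar sits flat on the block with the rod tip showing. Now the cap; the orange ball is 77 mm away, so I'll keep the jaws only part open.

>>> play_rows(plan=[[-9, 37, 0, 0, 0, 0, 0.4], [-9, 37, 0, 0, 0, 0, 0.4], [-9, 37, 0, 0, 0, 0, 0.4], [-9, 37, 0, 0, 0, 0, 0.3], [-9, 37, 0, 0, 0, 0, 0.3]])

```text
time_s: 22.57
eef_pos: [484.8, -137.4, 162.2]
ee_rot: [-0.005, 0.992, -0.127, -0.009]
force: [0.7, -0.3, -0.2]
grip_width: 0.652
```

>>> play_rows(plan=[[-9, 37, -15, 0, 0, 0, 0.3], [-9, 37, -15, 0, 0, 0, 0.3], [-7, 20, 0, 0, 0, 0, 0.3], [0, 0, 0, 0, 0, 0, 0.3], [0, 0, 0, 0, 0, 0, 0.3]])

```text
time_s: 22.98
eef_pos: [452.4, -34.5, 126.0]
ee_rot: [-0.006, 0.992, -0.124, -0.015]
force: [-0.1, -0.8, 0.4]
grip_width: 0.654
```

```bash
python3 - <<'E'
from st import *
st(458,-12)
C=optics.capture("wrist");u,v=map(int,pix(C,(458,-12,18)));print(u,v)
cv2.imwrite("pics/cap.png",cv2.resize(C["img"][max(v-100,0):v+100,max(u-130,0):u+130],None,fx=3,fy=3))
hsv=cv2.cvtColor(C["img"],cv2.COLOR_BGR2HSV)
m=cv2.inRange(hsv,(0,80,10),(13,255,120));w=np.zeros_like(m);w[v-45:v+45,u-50:u+50]=255;m&=w
m=cv2.morphologyEx(m,cv2.MORPH_OPEN,np.ones((3,3)))
cs,h=cv2.findContours(m,cv2.RETR_EXTERNAL,1);o=max(cs,key=cv2.contourArea);x,y,ww,hh=cv2.boundingRect(o);(e,r)=cv2.minEnclosingCircle(o);print((x,y,ww,hh),e,r,ray(C,x+ww/2,y+hh/2,16))
E
```

```text
pos [452.4 -34.5 126. ] jaw -104.3 tiltfix -0.0164 -0.0289 F [-0.1 -0.8  0.4] w 0.654
to go [ 5.6 22.5]
297 196
(275, 172, 41, 44) (295.7905578613281, 193.45574951171875) 21.971874237060547 [460.39835353 -10.39355675  16.        ]
```

View pics/cap.png

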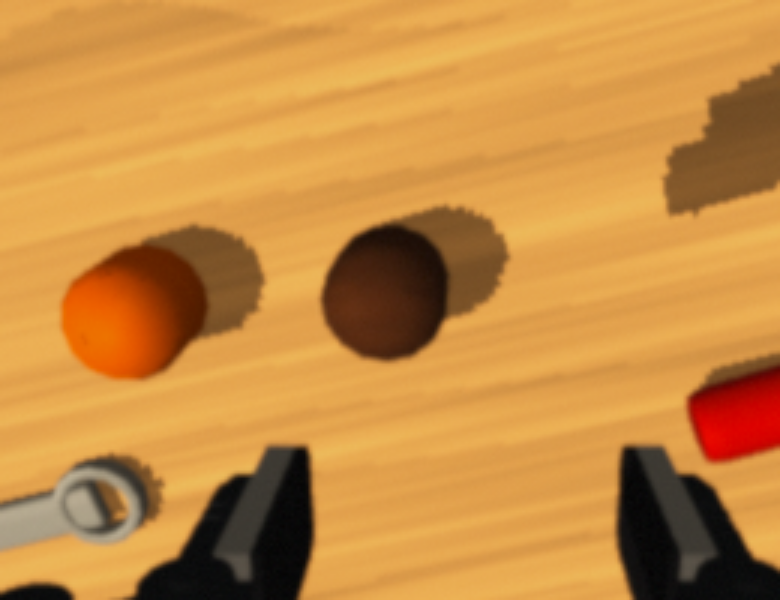

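The dark wooden cap is clear at crop (386,292), with the orange one well off to the left. Approaching (460,-11).

>>> play_rows(plan=[[3, 12, -15, -0.016, -0.029, 0, 0.3], [2, 12, -15, 0, 0, 0, 0.3], [2, 0, -20, 0, 0, 0, 0.3], [0, 0, 0, 0, 0, 0, 0.3], [0, 0, 0, 0, 0, 0, 0.3]])

```text
time_s: 23.45
eef_pos: [462.1, -15.3, 74.0]
ee_rot: [0.001, 0.992, -0.127, 0.002]
force: [0.1, -0.7, 0.7]
grip_width: 0.646
```

```bash
python3 -c "
from st import *
st(460,-11)"
```

```text
pos [462.1 -15.3  74. ] jaw -104.6 tiltfix 0.0016 0.0031 F [ 0.1 -0.7  0.7] w 0.646
to go [-2.1  4.3]
```

>>> play_rows(plan=[[-2, 4, 0, 0.002, 0.003, 0, 0.3], [0, 0, -12, 0, 0, 0, 0.3], [0, 0, -12, 0, 0, 0, 0.3], [0, 0, 0, 0, 0, 0, 0.3], [0, 0, 0, 0, 0, 0, 0.3]])

```text
time_s: 23.87
eef_pos: [462.5, -14.2, 53.5]
ee_rot: [0.0, 0.992, -0.13, 0.003]
force: [0.2, 0.2, 0.4]
grip_width: 0.656
```

```bash
python3 - <<'E'
from st import *
st(460,-11)
C=optics.capture("wrist")
hsv=cv2.cvtColor(C["img"],cv2.COLOR_BGR2HSV);u,v=map(int,pix(C,(460,-11,18)))
m=cv2.inRange(hsv,(0,80,10),(13,255,120));w=np.zeros_like(m);w[v-60:v+60,u-60:u+60]=255;m&=w
m=cv2.morphologyEx(m,cv2.MORPH_OPEN,np.ones((3,3)))
cs,h=cv2.findContours(m,cv2.RETR_EXTERNAL,1);o=max(cs,key=cv2.contourArea);x,y,ww,hh=cv2.boundingRect(o);print((u,v),(x,y,ww,hh),ray(C,x+ww/2,y+hh/2,18))
E
```

```text
pos [462.5 -14.2  53.5] jaw -104.9 tiltfix 0.001 0.0052 F [0.2 0.2 0.4] w 0.656
to go [-2.5  3.2]
(318, 236) (290, 204, 55, 61) [461.73722669 -10.89238105  18.        ]
```

>>> play_rows(plan=[[-1, 3, -10, 0.001, 0.005, 0, 0.3], [0, 0, -12, 0, 0, 0, 0.3], [0, 0, -10, 0, 0, 0, 0.3], [0, 0, 0, 0, 0, 0, 0.3], [0, 0, 0, 0, 0, 0, 0.3]])

```text
time_s: 24.33
eef_pos: [462.9, -11.3, 22.3]
ee_rot: [0.0, 0.992, -0.13, 0.002]
force: [-0.6, 0.1, 1.1]
grip_width: 0.652
```

```bash
python3 -c "
from st import *
st(461.5,-11)"
```

```text
pos [462.9 -11.3  22.3] jaw -104.9 tiltfix 0.0013 0.0047 F [-0.6  0.1  1.1] w 0.652
to go [-1.4  0.3]
```

>>> play_rows(plan=[[-1, 0, -10, 0.001, 0.004, 0, 0.3], [-1, 0, -8, 0, 0, 0, 0.3], [0, 0, 0, 0, 0, 0, 0.3], [0, 0, 0, 0, 0, 0, -0.8], [0, 0, 0, 0, 0, 0, -0.8]], grip_force=40)

```text
time_s: 24.75
eef_pos: [461.2, -11.2, 3.7]
ee_rot: [0.0, 0.992, -0.13, 0.001]
force: [-2.9, 0.5, 6.6]
grip_width: 0.425
```

>>> play_rows(plan=[[0, 0, 0, 0, 0, 0, -0.8], [0, 0, 0, 0, 0, 0, -0.8], [0, 0, 0, 0, 0, 0, -0.8]])

```text
time_s: 25.0
eef_pos: [461.4, -11.3, 4.2]
ee_rot: [0.0, 0.992, -0.13, 0.001]
force: [-0.2, 0.5, 0.1]
grip_width: 0.426
```

```bash
python3 -c "
from st import *
st(461.5,-11)"
```

```text
pos [461.4 -11.3   4.2] jaw -104.9 tiltfix 0.0008 0.0023 F [-0.2  0.5  0.1] w 0.426
to go [0.1 0.3]
```

>>> play_rows(plan=[[0, 0, 30, 0, 0, 0, -0.8], [0, 0, 38, 0, 0, 0, -0.8], [0, 0, 38, 0, 0, 0, -0.8], [5, -20, 30, 0, 0, 0, -0.8], [9, -37, 0, 0, 0, 0, -0.8]])

```text
time_s: 25.42
eef_pos: [472.0, -64.8, 145.2]
ee_rot: [-0.0, 0.992, -0.127, -0.002]
force: [1.6, 0.2, 0.9]
grip_width: 0.424
```

>>> play_rows(plan=[[9, -37, 0, 0, 0, 0, -0.8], [9, -37, 0, 0, 0, 0, -0.8], [9, -37, 0, 0, 0, 0, -0.8], [9, -37, 0, 0, 0, 0, -0.8], [9, -37, 0, 0, 0, 0, -0.8]])

```text
time_s: 25.83
eef_pos: [518.5, -257.5, 149.6]
ee_rot: [0.001, 0.992, -0.125, 0.002]
force: [0.4, -0.4, 0.4]
grip_width: 0.426
```

>>> play_rows(plan=[[9, -37, 0, 0, 0, 0, -0.8], [5, -20, 0, 0, 0, 0, -0.8], [0, 0, 0, 0, 0, 0, -0.8], [0, 0, 0, 0, 0, 0, -0.8]])

```text
time_s: 26.17
eef_pos: [532.1, -324.9, 148.2]
ee_rot: [0.002, 0.992, -0.129, 0.002]
force: [-0.4, 1.0, -0.5]
grip_width: 0.424
```

```bash
python3 - <<'E'
from st import *
st(538,-326)
C=optics.capture("wrist");z=sense()["eef_pos"][2];cv2.imwrite("pics/held.png",C["img"])
hsv=cv2.cvtColor(C["img"],cv2.COLOR_BGR2HSV)
m=cv2.inRange(hsv,(0,80,10),(13,255,120));w=np.zeros_like(m);w[215:345,270:375]=255;m&=w
m=cv2.morphologyEx(m,cv2.MORPH_OPEN,np.ones((3,3)))
cs,h=cv2.findContours(m,cv2.RETR_EXTERNAL,1);o=max(cs,key=cv2.contourArea);x,y,ww,hh=cv2.boundingRect(o);print((x,y,ww,hh),ray(C,x+ww/2,y+hh/2,z+14))
E
```

```text
pos [ 532.1 -324.9  148.2] jaw -104.8 tiltfix 0.0037 0.0036 F [-0.4  1.  -0.5] w 0.424
to go [ 5.9 -1.1]
(284, 227, 76, 86) [ 532.78764604 -325.02503591  162.19392827]
```

>>> play_rows(plan=[[5, -2, -12, 0.004, 0.004, 0, -0.8], [0, -2, -15, 0, 0, 0, -0.8], [0, 0, -12, 0, 0, 0, -0.8], [0, 0, 0, 0, 0, 0, -0.8], [0, 0, 0, 0, 0, 0, -0.8]])

```text
time_s: 26.63
eef_pos: [537.5, -322.9, 109.6]
ee_rot: [-0.0, 0.992, -0.126, -0.0]
force: [0.1, -0.8, 0.2]
grip_width: 0.421
```

```bash
python3 -c "
from st import *
st(538,-326)"
```

```text
pos [ 537.5 -322.9  109.6] jaw -104.5 tiltfix -0.0008 -0.0002 F [ 0.1 -0.8  0.2] w 0.421
to go [ 0.5 -3.1]
```

>>> play_rows(plan=[[0, -3, -6, 0, 0, 0, -0.8], [0, 0, -8, 0, 0, 0, -0.8], [0, 0, 0, 0, 0, 0, -0.8], [0, 0, 0, 0, 0, 0, -0.8]])

```text
time_s: 26.97
eef_pos: [538.3, -324.8, 96.9]
ee_rot: [0.0, 0.992, -0.125, 0.001]
force: [-0.2, 0.5, 0.2]
grip_width: 0.427
```

```bash
python3 -c "
from st import *
st(538,-326)"
```

```text
pos [ 538.3 -324.8   96.9] jaw -104.4 tiltfix 0.001 0.002 F [-0.2  0.5  0.2] w 0.427
to go [-0.3 -1.2]
```

>>> play_rows(plan=[[0, -1, -8, 0, 0.002, 0, -0.8], [0, 0, -6, 0, 0, 0, -0.8], [0, 0, 0, 0, 0, 0, -0.8], [0, 0, 0, 0, 0, 0, -0.8]])

```text
time_s: 27.3
eef_pos: [538.4, -326.0, 81.8]
ee_rot: [0.001, 0.992, -0.125, 0.0]
force: [0.6, -0.4, -0.6]
grip_width: 0.425
```

```bash
python3 -c "
from st import *
st(538,-326)"
```

```text
pos [ 538.4 -326.    81.8] jaw -104.4 tiltfix 0.0014 0.0002 F [ 0.6 -0.4 -0.6] w 0.425
to go [-0.4 -0. ]
```

>>> play_rows(plan=[[0, 0, -5, 0.001, 0, 0, -0.8], [0, 0, -2, 0, 0, 0, -0.8], [0, 0, 0, 0, 0, 0, -0.8], [0, 0, 0, 0, 0, 0, -0.8]])

```text
time_s: 27.63
eef_pos: [538.4, -326.1, 74.0]
ee_rot: [0.0, 0.992, -0.125, 0.0]
force: [0.4, 0.8, -0.2]
grip_width: 0.422
```

```bash
python3 -c "
from st import *
st(538,-326)"
```

```text
pos [ 538.4 -326.1   74. ] jaw -104.4 tiltfix 0.0003 0.0002 F [ 0.4  0.8 -0.2] w 0.422
to go [-0.4  0.1]
```

Seated height (74 − 4.2 ≈ 70). Releasing and backing off.

>>> play_rows(plan=[[0, 0, 0, 0, 0, 0, 0.4], [0, 0, 0, 0, 0, 0, 0.4], [0, 0, 0, 0, 0, 0, 0.4], [0, 0, 0, 0, 0, 0, 0.4]])

```text
time_s: 27.97
eef_pos: [538.6, -326.3, 74.6]
ee_rot: [0.0, 0.992, -0.125, 0.001]
force: [-0.2, -0.3, 0.1]
grip_width: 0.698
```

>>> play_rows(plan=[[0, 0, 12, 0, 0, 0, 0.4], [0, 0, 25, 0, 0, 0, 0.4], [0, 0, 40, 0, 0, 0, 0.4], [0, 0, 30, 0, 0, 0, 0.4], [0, 0, 0, 0, 0, 0, 0.4]])

```text
time_s: 28.38
eef_pos: [537.3, -325.2, 188.2]
ee_rot: [-0.0, 0.992, -0.125, -0.0]
force: [0.2, -0.4, 0.6]
grip_width: 0.699
```

```bash
python3 - <<'E'
from st import *
st(538,-326)
C=optics.capture("wrist");S=optics.capture("scene");T=optics.capture("top")
cv2.imwrite("pics/m10.png",np.hstack([cv2.resize(C["img"][100:300,220:420],(400,400)),cv2.resize(S["img"][255:355,160:260],(400,400),interpolation=2)]))
print(pix(C,(538,-326,95)),pix(S,(538,-326,70)),pix(S,(538,-326,105)))
T0=cv2.imread("pics/top0.png")
for n,(u,v) in dict(jar=(440,128),shade=(216,138)).items():
    d=cv2.absdiff(T0,T["img"])[v-18:v+18,u-18:u+18];print(n,d.mean(),d.max())
E
```

```text
pos [ 537.3 -325.2  188.2] jaw -104.4 tiltfix -0.0005 -0.0007 F [ 0.2 -0.4  0.6] w 0.699
to go [ 0.7 -0.8]
(np.float64(322.70381875930104), np.float64(204.304894484959)) (np.float64(211.45613844997206), np.float64(317.16250144525077)) (np.float64(206.76338127641674), np.float64(309.745616043418))
jar 3.1419753086419755 17
shade 3.1049382716049383 16
```

View pics/m10.png

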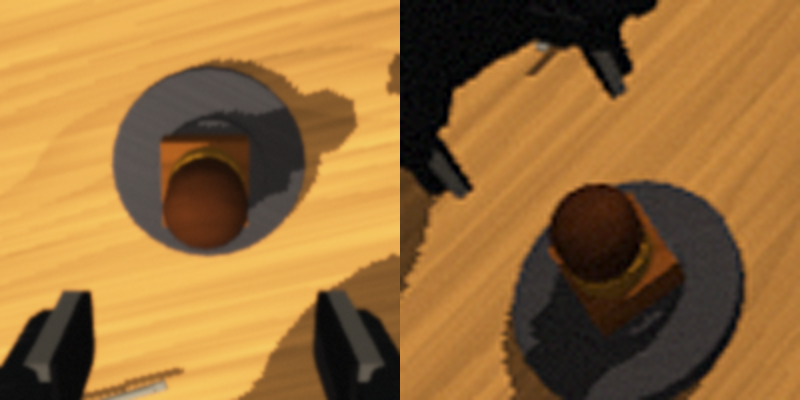

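The cap is upright and centred on the collar. The top image shows only pixel noise at the jar and the shade. Handing in.

```bash
python3 -c "
from rig import ctrl
print(ctrl.finish_job())"
```

```text
the job is handed in; nothing more can be done
None
```

I threaded the ring, the brown wooden block, the brass collar and the dark wooden cap over the round foot's rod in that order. I released each one, handed the job in at about 28.5 s, and no verdict was reported.

- **Stack:** the last wrist and scene views show it centred and upright. The cap was released about 70 mm above the bench, and the gripper ended well above it, touching nothing.
- **Bystanders:** the top image around the jar and the shade differs from the start only by pixel noise. The square foot, the purple blocks and the orange and white caps were not part of any move.
- **Disagreements:**
  - The wrist and top cameras differed by up to about 6 mm on the ring and the rod. I settled this with close wrist views before lowering, well within the 7 mm of play around the rod.
  - The collar was first gripped too high, so I regripped it lower before lifting.

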